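Turn the drained stirrer holder over and set it in its tray

TASK

The small square holder has drained upside down on the ribbed mat: turn it right way up and stand it in the little wooden tray. Lay it on its side half-way and let go of it, so that you can take it again from the other side; set it down each time rather than dropping it, and leave the round tumbler and the filled stirrer pot where they are.

Things in the scene. Friction and masses are not known exactly. Their poses are not given: they have to be found in the camera images.
- holder_center (a point): The empty holder to be turned: white plastic box, 48 x 48 mm outside, 66 mm long, walls 3 mm, open at one end, about 90 g. It starts upside down (mouth down) on the ribbed grey mat, whose top is 6 mm above the table. The point is its centre, half-way along the 66 mm. z runs along the 66 mm, out of the mouth: down at the start, up at the end. x and y are square to its flat sides.
- tray_floor (a point): Empty square wooden tray, fixed to the table: 120 x 120 mm outside, walls 5 mm, rim 11 mm above the table (height 0). The point is the centre of its inner floor (110 x 110 mm), 5 mm above the table; z up. Tray and mat lie left and right of the robot's straight-ahead line, either way round; from that line to 100 mm towards the tray the table is bare.
- tumbler_center (a point): Bystander: round white plastic tumbler, upside down on the same mat (fixed, 130 x 280 mm) 160 mm from the holder; 66 mm across the mouth, 52 mm the base, 90 mm tall. The point is its centre, half-way up; z points out of its mouth (down).
- pot_center (a point): Bystander: a second white holder of the same size, standing upright at the back (0.7 m or more ahead of the robot), full of wooden stirrers that reach 132 mm above the table. The point is the centre of its 66 mm tall body; z up.
Things that resemble listed ones, but are neither listed nor needed, are in the scene too. Of the things shaped like the part that bears tray_floor, the wooden one is meant.

How it is judged:
By the outcome, as a careful person would: the job done as asked, in the order asked, and still so for the second after the job is handed in, with the robot touching nothing.
It also fails if it takes over 58 s, if anything falls off the work surface, if the arm or the gripper's body presses on something with over 40 N, if the wrist force passes 120 N, or if a joint passes its speed limit or range.

ROBOT

A 7-joint arm with a two-finger parallel gripper is mounted at the origin on the work surface. World frame = base frame: x ahead of the robot, y to its left, z up, the work surface at z = 0. Lengths are in m, angles in rad, forces in N, time in s.
With the tool pointing down it reaches from about 0.4 to 0.875 m from the base axis. Payload 19.3 kg.
Tool frame: the origin (TCP) lies at the very end of the fingers, on their centre line; the grasp point (between the pads) lies 19 mm behind it; z points along the fingers, y is the line along which they close (so a half turn about z gives the same grasp; the last joint's range is limited). The gripper opens to 85 mm and grips with 20 to 120 N. Pads are 22 mm wide; open, the fingers measure 114 mm over their backs; the gripper's body (76 mm by 85 mm) begins 54 mm behind the grasp point. The pads swing forward as they close: fully open they stand 13 mm farther back than shut.
Start: joints at [1.222, 0.521, -0.036, 1.599, 0.021, 1.021, -0.113], TCP at [0.172, -0.601, 0.192] pointing down, gripper open.
Joint ranges: [-2.91, 2.91], [-0.3, 2.13], [-1.5, 1.42], [0.17, 2.43], [-1.26, 4.41], [0.16, 1.93], [-2.52, 2.52]. Speed limits (rad/s): [1.89, 1.89, 2.39, 2.39, 3.01, 3.01, 3.01].

INTERFACE

Orientations are given as [roll, pitch, yaw] about the fixed x, y, z axes, in that order (R = Rz(yaw) Ry(pitch) Rx(roll)).
In Python, from workcell import bot gives the robot as it stands. The module is installed in compiled form; this text tells all that it offers.
- The arm moves only by the tool apply_moves, never from a script. Its arguments are lists of equal length, an entry for each row: "claw": the finger opening in m, from 0 to 0.0854; "xyz": the shift along the tool's x, y, z in m, a list of three; "twist": the turn, a rotation vector about the tool's x, y, z in rad, a list of three. A call has 1 to 20 rows; each row shifts and turns the commanded pose from where the row before left it, along the tool's axes as they then stand; what a row does not reach is not made up. A row lasts 1/10 s, in which the tool goes at most 50 mm and 8.59 degrees, less where a joint would pass 70% of its speed; a pose out of reach is approached as far as the arm can. A call with a gripper value outside its range is refused whole. The fingers move at their own pace and stop on an object; "force" is the grip in N (left out, the last holds). Time passes only in rows, so rows that do not move let the fingers close. It gives the time, the measured TCP pose, the force, the opening and the grip force at its end, in the units of the state.
- bot.observe(): the state, without advancing time (a new reading comes with each control period).
- bot.grab_frame(name): name is "scene" or "side" or "wrist"; returns a dict with "img" (384x512x3 uint8, red, green, blue), "vfov" (degrees; the focal length in pixels is half the picture's height over the tangent of half this angle, whatever the lens; pixels are square), "cx", "cy" (the principal point, pixels), "view" (4x4, takes a point from world to camera coordinates). Camera axes: x right, y up, looking along -z (the intrinsics and any distortion apply to the point x, -y, -z); pixel columns grow to the right and rows downward; lengths in m; the calibration is good to about 2 mm. A picture is of the moment at which its call begins. There is no depth.
- bot.job_done(): hands the job in; it is judged then, once.
Trained networks look in the newest picture that a camera, given by its name, has taken for a name from the list of things; names that differ only in an ending like _2 or _b are one class to them, and where a whole thing is asked for, a point or a joint stands for the part that bears it (a point fixed in the world has none). Each returns a list of dicts, best first, with "score" (0 to 1); they miss things now and then, are a little off and sometimes report something else, mostly with a low value. They report only what shows in the picture. A call takes as long as a camera call. They do not tell look-alikes from the thing itself.
- bot.find_in(camera, query): "position" ([x, y, z] in m, in world coordinates, good to about 4 mm: the middle of the surface that is visible of it).
The state is a dict: "clock": time; "qpos": joint angles; "qd": joint speeds; "joint_efforts": joint torques, N m; "position": TCP position; "tool_rot": TCP orientation; "force": force on the tool from outside, world axes, zero at the start; "moment": the same for the moment, N m; "grip_width": finger opening in m; "finger_force": force on a finger pad.
Only numpy, scipy, OpenCV 4.12 (cv2) and the standard library are available. Lean on these libraries where they do the work, as an engineer would, in place of code of your own. Each camera call takes 0.05 s, during which the arm holds its last target. There are 200 camera calls.

## Working session

There is one attempt and no reset: what is moved stays moved. The work goes in short steps, Python scripts to look and compute and a tool call to move; the robot and the scene stay as the last step left them, time stands still between calls to the robot, and variables do not carry over. Pictures are saved under pics/ and viewed, at most 10 in all, crops included, and the job is handed in when it is done.

Besides the shell and the picture viewer there is one more tool, called after "Emit:" by a JSON object that holds its "fn" and its "kwargs". apply_moves: Moves the arm, as the interface text tells. Its arguments: {"type":"object","properties":{"claw":{"type":"array"},"xyz":{"type":"array"},"twist":{"type":"array"},"force":{"type":"number"}},"required":["claw","xyz","twist"]}

```bash
mkdir -p pics
python3 - <<'E'
from workcell import bot
import cv2,numpy as np
s=bot.observe();print({k:np.round(v,3).tolist() for k,v in s.items()})
fs=[]
for c in["scene","side"]:
    f=bot.grab_frame(c);fs.append(f["img"]);print(c,f["vfov"],f["cx"],f["cy"],np.round(f["view"],3).tolist(),[k for k in f])
    for q in["holder_center","tray_floor","tumbler_center","pot_center"]:
        print(q,[(np.round(d["position"],3).tolist(),round(d["score"],2)) for d in bot.find_in(c,q)])
cv2.imwrite("pics/a.png",cv2.resize(fs[0],(800,600))[:,:,::-1]);cv2.imwrite("pics/b.png",cv2.resize(fs[1],(800,600))[:,:,::-1])
E
```

```text
{'clock': 0.0, 'qpos': [1.222, 0.522, -0.036, 1.6, 0.021, 1.021, -0.113], 'qd': [0.001, -0.0, -0.002, -0.0, 0.0, 0.001, 0.001], 'joint_efforts': [0.0, -92.712, 1.98, -36.994, 0.018, 0.008, 0.0], 'position': [0.172, -0.601, 0.191], 'tool_rot': [-3.14, 0.0, 0.279], 'force': [0.426, -0.128, 0.493], 'moment': [0.052, 0.016, 0.034], 'finger_force': 0.0, 'grip_width': 0.086}
scene 48.78889115156995 256.6497722469531 190.75433507338937 [[0.842, 0.539, 0.002, -0.417], [-0.294, 0.456, 0.84, 0.119], [0.452, -0.708, 0.543, -1.223], [0.0, 0.0, 0.0, 1.0]] ['img', 'vfov', 'cx', 'cy', 'view']
holder_center [([0.533, 0.125, 0.046], 0.77)]
tray_floor [([0.331, -0.225, 0.006], 0.92), ([0.519, -0.208, 0.008], 0.89), ([0.697, -0.243, 0.002], 0.85), ([0.729, 0.118, 0.006], 0.85), ([0.444, -0.396, 0.01], 0.73)]
tumbler_center [([0.544, 0.285, 0.057], 0.96)]
pot_center [([0.772, -0.112, 0.052], 0.58)]
side 43.63158111038509 257.7913521192502 192.34759547048256 [[0.993, -0.119, 0.005, -0.537], [0.05, 0.453, 0.89, -0.086], [-0.108, -0.884, 0.456, -1.073], [0.0, 0.0, 0.0, 1.0]] ['img', 'vfov', 'cx', 'cy', 'view']
holder_center [([0.526, 0.123, 0.046], 0.79)]
tray_floor [([0.439, -0.396, 0.006], 0.98), ([0.7, -0.242, 0.004], 0.95), ([0.515, -0.21, 0.009], 0.94), ([0.327, -0.229, 0.004], 0.9), ([0.729, 0.118, 0.0], 0.85)]
tumbler_center [([0.532, 0.28, 0.061], 0.81)]
pot_center [([0.764, -0.107, 0.049], 0.63)]
```

View pics/a.png

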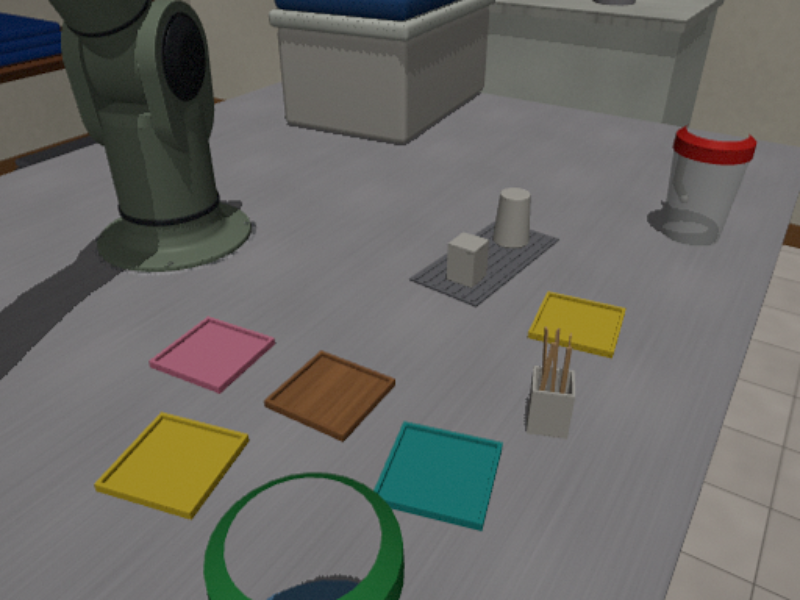

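View pics/b.png

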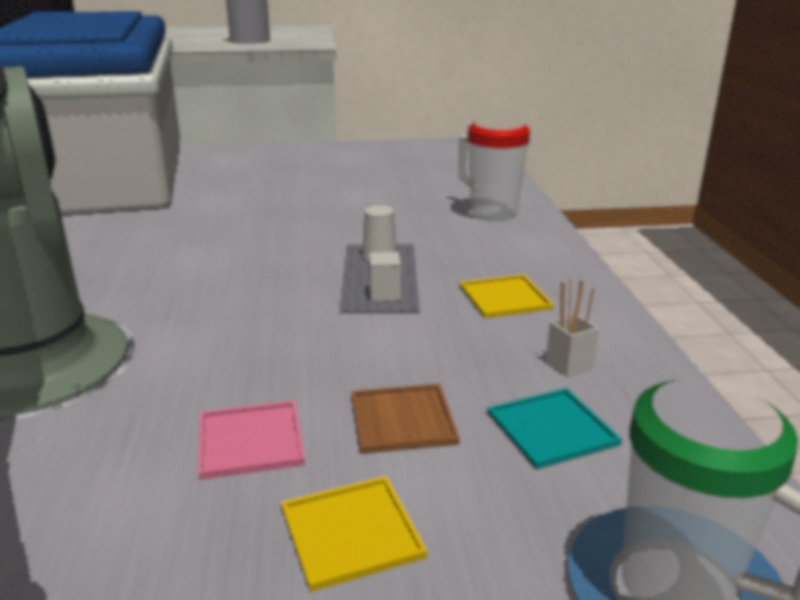

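Scene (a.png): the holder is the square white box on the mat at about (467,258) and the tumbler is at (514,217). The pot is at (551,402).

There are five tray-like things: pink (212,353), brown wood-grained (330,395), yellow (173,465), teal (440,475) and yellow (578,323). Only the brown one is wooden, at about world (0.517, -0.209). Next I'll confirm it in a crop, measure its outline, and plan the approach.

```bash
cat > h.py <<'E'
import numpy as np,cv2
from scipy.spatial.transform import Rotation as Ro
from scipy.linalg import logm,expm
from workcell import bot
def pose(xyz,R):
    T=np.eye(4);T[:3,:3]=R.as_matrix() if hasattr(R,'as_matrix') else R;T[:3,3]=xyz;return T
def cur():
    s=bot.observe();return pose(s["position"],Ro.from_euler('xyz',s["tool_rot"]))
def tool(yaw,tilt):  # tilt>0: finger direction leans toward +(tool x of the untilted tool)
    return Ro.from_euler('z',yaw)*Ro.from_euler('x',np.pi)*Ro.from_euler('y',tilt)
def rows(A,B,n):
    T=np.real(expm(logm(np.linalg.inv(A)@B)/n))
    print(n,"rows: xyz",np.round(T[:3,3],4).tolist(),"twist",np.round(Ro.from_matrix(T[:3,:3]).as_rotvec(),4).tolist())
def back(f,uv,z):
    uv=np.atleast_2d(uv).astype(float);F=f["img"].shape[0]/2/np.tan(np.radians(f["vfov"])/2)
    V=np.array(f["view"]);d=np.c_[(uv[:,0]-f["cx"])/F,-(uv[:,1]-f["cy"])/F,-np.ones(len(uv))]@V[:3,:3]
    c=-V[:3,:3].T@V[:3,3];return c+d*((z-c[2])/d[:,2])[:,None]
def proj(f,P):
    F=f["img"].shape[0]/2/np.tan(np.radians(f["vfov"])/2);V=np.array(f["view"])
    c=np.atleast_2d(P)@V[:3,:3].T+V[:3,3];return np.c_[f["cx"]-F*c[:,0]/c[:,2],f["cy"]+F*c[:,1]/c[:,2]]
E
python3 - <<'E'
from h import *
ims=[]
for c in["scene","side"]:
    f=bot.grab_frame(c);u,v=proj(f,[.517,-.209,.01])[0];hsv=cv2.cvtColor(f["img"],cv2.COLOR_RGB2HSV)
    m=cv2.inRange(hsv,(3,80,30),(18,255,190));n,l,st,ce=cv2.connectedComponentsWithStats(m);k=l[int(v),int(u)]
    cn=max(cv2.findContours((l==k).astype(np.uint8),0,2)[0],key=cv2.contourArea)
    p=back(f,cn[:,0,:],.010)[:,:2];r=cv2.minAreaRect((p*1000).astype(np.float32));print(c,k,st[k],r)
    a=f["img"][int(v)-50:int(v)+50,int(u)-66:int(u)+66];u,v=proj(f,[.53,.125,.04])[0];b=f["img"][int(v)-50:int(v)+50,int(u)-66:int(u)+66]
    ims.append(np.hstack([cv2.resize(x,(396,298),interpolation=2) for x in(a,b)]))
cv2.imwrite("pics/c.png",np.vstack(ims)[:,:,::-1])
rows(cur(),pose([.53,.08,.25],tool(np.pi/2,0)),20)
E
```

```text
scene 33 [ 169  224   84   59 2713] ((519.797119140625, -204.43243408203125), (125.74102020263672, 127.4190673828125), 2.052464485168457)
side 17 [ 225  246   69   44 2392] ((515.368408203125, -204.8477783203125), (119.8442611694336, 129.74130249023438), 2.091362714767456)
20 rows: xyz [0.0405, -0.008, -0.0029] twist [-0.0, 0.0, -0.0646]
```

View pics/c.png

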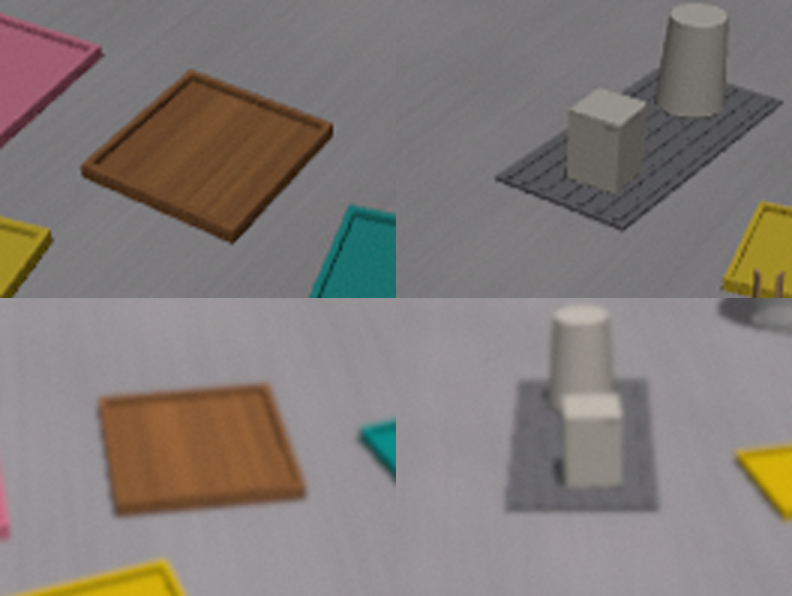

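The crop shows wood grain on the brown tray, centred at about (0.517, -0.207). The square box next to the tumbler on the mat is the holder. Now I'll move above it.

Emit:
{"fn": "apply_moves", "kwargs": {"claw": [0.085, 0.085, 0.085, 0.085, 0.085, 0.085, 0.085, 0.085, 0.085, 0.085, 0.085, 0.085, 0.085, 0.085, 0.085, 0.085, 0.085, 0.085, 0.085, 0.085], "xyz": [[0.0405, -0.008, -0.003], [0.0405, -0.008, -0.003], [0.0405, -0.008, -0.003], [0.0405, -0.008, -0.003], [0.0405, -0.008, -0.003], [0.0405, -0.008, -0.003], [0.0405, -0.008, -0.003], [0.0405, -0.008, -0.003], [0.0405, -0.008, -0.003], [0.0405, -0.008, -0.003], [0.0405, -0.008, -0.003], [0.0405, -0.008, -0.003], [0.0405, -0.008, -0.003], [0.0405, -0.008, -0.003], [0.0405, -0.008, -0.003], [0.0405, -0.008, -0.003], [0.0405, -0.008, -0.003], [0.0405, -0.008, -0.003], [0.0405, -0.008, -0.003], [0.0405, -0.008, -0.003]], "twist": [[0, 0, -0.0645], [0, 0, -0.0645], [0, 0, -0.0645], [0, 0, -0.0645], [0, 0, -0.0645], [0, 0, -0.0645], [0, 0, -0.0645], [0, 0, -0.0645], [0, 0, -0.0645], [0, 0, -0.0645], [0, 0, -0.0645], [0, 0, -0.0645], [0, 0, -0.0645], [0, 0, -0.0645], [0, 0, -0.0645], [0, 0, -0.0645], [0, 0, -0.0645], [0, 0, -0.0645], [0, 0, -0.0645], [0, 0, -0.0645]]}}

```text
clock: 2.6
position: [0.5302, 0.082, 0.2519]
tool_rot: [3.141, -0.0, 1.571]
force: [0.5, 0.2, 0.1]
grip_width: 0.0848
finger_force: 0.0
```

Run:
```python
from h import *
s=bot.observe();print(s["position"],s["tool_rot"],s["qpos"])
f=bot.grab_frame("wrist");print(np.round(f["view"],3).tolist(),proj(f,[.53,.125,.072]))
for q in["holder_center","tumbler_center"]:print(q,bot.find_in("wrist",q))
np.save("w0.npy",f,allow_pickle=True);cv2.imwrite("pics/d.png",cv2.resize(f["img"],(800,600))[:,:,::-1])
```

```text
[0.53015604 0.0819536  0.25192758] [ 3.14128180e+00 -2.59465739e-05  1.57124259e+00] [ 0.16538351  0.36065757 -0.56297242  1.73847288  0.21267211  1.10329513
 -0.46452332]
[[1.0, 0.001, 0.0, -0.53], [-0.001, 0.953, -0.304, -0.021], [-0.0, 0.304, 0.953, -0.461], [0.0, 0.0, 0.0, 1.0]] [[251.85062628 133.99567184]]
holder_center [{'position': [0.5283, 0.1427, 0.0722], 'score': 0.56}]
tumbler_center [{'position': [0.5337, 0.278, 0.0153], 'score': 0.42}]
```

View pics/d.png

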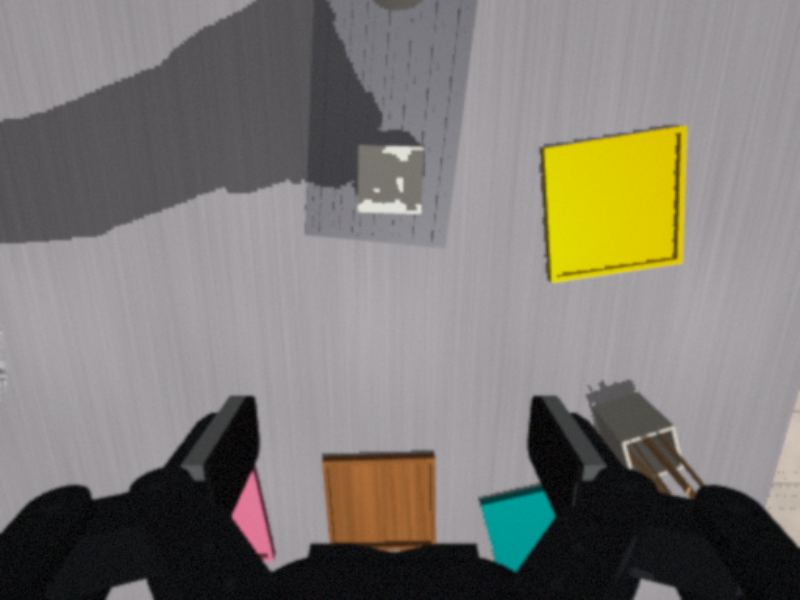

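Wrist view: the holder's base face has corners at about (358,145), (424,146), (422,213) and (358,214), with its sides along world x and y. The wooden tray is at the bottom, around (380,500). Now I'll compute the grasp.

Run:
```python
from h import *
f=np.load("w0.npy",allow_pickle=True).item()
k=512/800
p=back(f,np.array([[358,145],[424,146],[422,213],[358,214]])*k,.072);print(p.round(4),p.mean(0))
print("sides",np.linalg.norm(p-np.roll(p,1,0),axis=1))
for c in["scene","side"]:
    g=bot.grab_frame(c);u,v=proj(g,[.53,.125,.05])[0].astype(int)
    roi=g["img"][v-28:v+28,u-28:u+28].astype(int);m=(roi.min(2)>0)&(roi[:,:,0]-roi[:,:,2]>8)&(roi.mean(2)>90)
    cn=cv2.findContours(m.astype(np.uint8),0,2)[0];cn=max(cn,key=cv2.contourArea)[:,0]+[u-28,v-28]
    print(c,cn.min(0),cn.max(0))
    for y in(.12,.125,.13):
        P=np.array([[.53+a,y+b,z] for a in(-.024,.024) for b in(-.024,.024) for z in(.006,.072)]);q=proj(g,P);print(y,q.min(0).round(1),q.max(0).round(1))
```

```text
[[0.5041 0.1709 0.072 ]
 [0.5521 0.1703 0.072 ]
 [0.5516 0.1223 0.072 ]
 [0.5031 0.1215 0.072 ]] [0.52772247 0.14624673 0.072     ]
sides [0.04938013 0.04794299 0.04793865 0.04851724]
scene [287 154] [294 157]
0.12 [281.  152.1] [308.7 188.7]
0.125 [282.  151.3] [309.6 187.8]
0.13 [283.  150.6] [310.5 186.9]
side [233 148] [255 191]
0.12 [237.8 164.8] [258.8 197.3]
0.125 [237.6 164. ] [258.5 196.3]
0.13 [237.5 163.2] [258.3 195.4]
```

```bash
cat >> h.py <<'E'
def tcp(gp,tilt,backoff=0,yaw=np.pi/2):
    R=tool(yaw,tilt);return pose(np.array(gp)+(0.019-backoff)*R.as_matrix()[:,2],R)
E
python3 - <<'E'
from h import *
f=np.load("w0.npy",allow_pickle=True).item();k=512/800
print(back(f,np.array([[323,456],[434,453]])*k,.011))
q=np.pi/4;g=[.5277,.1425,.039]
pre=tcp(g,q,.09);rows(cur(),pre,8);rows(pre,tcp(g,q),5)
E
```

```text
[[ 0.45648294 -0.1352658   0.011     ]
 [ 0.57283806 -0.1314927   0.011     ]]
8 rows: xyz [-0.0055, -0.0003, 0.0201] twist [0.0001, 0.0982, -0.0003]
5 rows: xyz [-0.0, 0.0, 0.018] twist [0.0, 0.0, -0.0]
```

Emit:
{"fn": "apply_moves", "kwargs": {"claw": [0.085, 0.085, 0.085, 0.085, 0.085, 0.085, 0.085, 0.085, 0.085, 0.085], "xyz": [[-0.0055, -0.0003, 0.02], [-0.0055, -0.0003, 0.02], [-0.0055, -0.0003, 0.02], [-0.0055, -0.0003, 0.02], [-0.0055, -0.0003, 0.02], [-0.0055, -0.0003, 0.02], [-0.0055, -0.0003, 0.02], [-0.0055, -0.0003, 0.02], [0, 0, 0], [0, 0, 0]], "twist": [[0, 0.098, 0], [0, 0.098, 0], [0, 0.098, 0], [0, 0.098, 0], [0, 0.098, 0], [0, 0.098, 0], [0, 0.098, 0], [0, 0.098, 0], [0, 0, 0], [0, 0, 0]]}}

```text
clock: 3.85
position: [0.528, 0.0916, 0.0904]
tool_rot: [-3.14, -0.783, 1.566]
force: [0.5, 0.8, 0.5]
grip_width: 0.0848
finger_force: 0.0
```

Run:
```python
from h import *
q=np.pi/4;g=[.5277,.1425,.039]
print(bot.observe()["qpos"]);rows(cur(),tcp(g,q),6)
ims=[]
for c in["scene","wrist"]:
    f=bot.grab_frame(c);im=f["img"].copy()
    P=np.array([[.5277+a,.1465+b,z] for a in(-.024,.024) for b in(-.024,.024) for z in(.006,.072)])
    for u,v in proj(f,P): cv2.circle(im,(int(round(u)),int(round(v))),2,(255,0,0),-1)
    if c=="scene":u,v=proj(f,[.5277,.13,.06])[0].astype(int);im=im[v-72:v+72,u-96:u+96]
    ims.append(cv2.resize(im,(400,300)))
cv2.imwrite("pics/e.png",np.hstack(ims)[:,:,::-1])
```

```text
[ 0.77757243  0.86988893 -0.83943609  1.89195406 -0.26531552  0.70609651
  0.32862945]
6 rows: xyz [-0.0, -0.0001, 0.0152] twist [0.0003, 0.0004, -0.0006]
```

View pics/e.png

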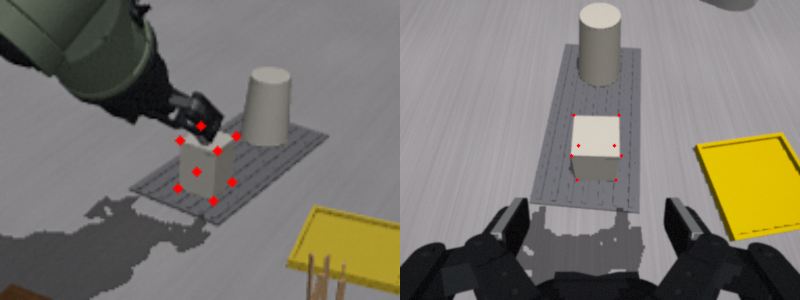

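The model corners (red) sit on the box in both views, and the box is centred between the fingers. I'll advance and grip.

Emit:
{"fn": "apply_moves", "kwargs": {"claw": [0.085, 0.085, 0.085, 0.085, 0.085, 0.085, 0.085, 0.04, 0.04, 0.04, 0.04, 0.04, 0.04, 0.04], "xyz": [[0, 0, 0.0155], [0, 0, 0.0155], [0, 0, 0.0155], [0, 0, 0.0155], [0, 0, 0.0155], [0, 0, 0.0155], [0, 0, 0], [0, 0, 0], [0, 0, 0], [0, 0, 0], [0, 0, 0], [0, 0, 0], [0, 0, 0], [0, 0, 0]], "twist": [[0, 0, 0], [0, 0, 0], [0, 0, 0], [0, 0, 0], [0, 0, 0], [0, 0, 0], [0, 0, 0], [0, 0, 0], [0, 0, 0], [0, 0, 0], [0, 0, 0], [0, 0, 0], [0, 0, 0], [0, 0, 0]], "force": 35}}

```text
clock: 5.35
position: [0.5288, 0.1574, 0.0254]
tool_rot: [3.14, -0.784, 1.569]
force: [-1.6, -6.8, 12.0]
grip_width: 0.0466
finger_force: 33.9
```

Run:
```python
from h import *
q=np.pi/4;A=cur();print(A[:3,3],bot.observe()["grip_width"],bot.observe()["finger_force"])
# holder pose rigid in tool: centre (.5277,.1465,.039)
H=np.eye(4);H[:3,3]=[.5277,.1465,.039]
X=np.linalg.inv(H)@A; np.save("X1.npy",X)
up=pose([0,0,.07],np.eye(3))@A;rows(A,up,5)
L=pose([.525,-.05,.024+.03],Ro.from_euler('x',-np.pi/2))   # 30 mm above laid pose
rows(up,L@X,16)
```

```text
[0.52879349 0.15735547 0.02543788] 0.04660530018678775 33.87529581785202
5 rows: xyz [0.0099, 0.0, -0.0099] twist [-0.0, 0.0, 0.0]
16 rows: xyz [-0.0155, -0.0002, 0.0029] twist [-0.0001, -0.0982, -0.0003]
```

Run:
```python
from h import *
A=cur();X=np.load("X1.npy")
H=lambda z,y,a:pose([.527,y,z],Ro.from_euler('x',a))@X
rows(A,H(.099,.1465,0),5);rows(H(.099,.1465,0),H(.099,-.05,0),9);rows(H(.099,-.05,0),H(.099,-.05,-np.pi/2),12)
```

```text
5 rows: xyz [0.0085, -0.0001, -0.0085] twist [-0.0, 0.0, 0.0]
9 rows: xyz [-0.0155, 0.0001, -0.0154] twist [-0.0, 0.0, 0.0]
12 rows: xyz [-0.0022, 0.0, -0.0004] twist [-0.0002, -0.1309, -0.0004]
```

Emit:
{"fn": "apply_moves", "kwargs": {"claw": [0.04, 0.04, 0.04, 0.04, 0.04, 0.04, 0.04, 0.04, 0.04, 0.04, 0.04, 0.04, 0.04, 0.04, 0.04, 0.04], "xyz": [[0.0085, 0, -0.0085], [0.0085, 0, -0.0085], [0.0085, 0, -0.0085], [0.0085, 0, -0.0085], [0.0085, 0, -0.0085], [-0.0155, 0, -0.0155], [-0.0155, 0, -0.0155], [-0.0155, 0, -0.0155], [-0.0155, 0, -0.0155], [-0.0155, 0, -0.0155], [-0.0155, 0, -0.0155], [-0.0155, 0, -0.0155], [-0.0155, 0, -0.0155], [-0.0155, 0, -0.0155], [0, 0, 0], [0, 0, 0]], "twist": [[0, 0, 0], [0, 0, 0], [0, 0, 0], [0, 0, 0], [0, 0, 0], [0, 0, 0], [0, 0, 0], [0, 0, 0], [0, 0, 0], [0, 0, 0], [0, 0, 0], [0, 0, 0], [0, 0, 0], [0, 0, 0], [0, 0, 0], [0, 0, 0]]}}

```text
clock: 6.95
position: [0.5277, -0.0392, 0.0854]
tool_rot: [3.141, -0.784, 1.568]
force: [0.0, 0.3, -2.6]
grip_width: 0.0472
finger_force: 37.4
```

Emit:
{"fn": "apply_moves", "kwargs": {"claw": [0.04, 0.04, 0.04, 0.04, 0.04, 0.04, 0.04, 0.04, 0.04, 0.04, 0.04, 0.04, 0.04, 0.04], "xyz": [[-0.0022, 0, -0.0004], [-0.0022, 0, -0.0004], [-0.0022, 0, -0.0004], [-0.0022, 0, -0.0004], [-0.0022, 0, -0.0004], [-0.0022, 0, -0.0004], [-0.0022, 0, -0.0004], [-0.0022, 0, -0.0004], [-0.0022, 0, -0.0004], [-0.0022, 0, -0.0004], [-0.0022, 0, -0.0004], [-0.0022, 0, -0.0004], [0, 0, 0], [0, 0, 0]], "twist": [[0, -0.1309, 0], [0, -0.1309, 0], [0, -0.1309, 0], [0, -0.1309, 0], [0, -0.1309, 0], [0, -0.1309, 0], [0, -0.1309, 0], [0, -0.1309, 0], [0, -0.1309, 0], [0, -0.1309, 0], [0, -0.1309, 0], [0, -0.1309, 0], [0, 0, 0], [0, 0, 0]]}}

```text
clock: 8.35
position: [0.5255, -0.0606, 0.0841]
tool_rot: [-3.13, 0.712, 1.579]
force: [0.1, -0.1, -1.0]
grip_width: 0.047
finger_force: 37.3
```

Run:
```python
from h import *
X=np.load("X1.npy");A=cur();H=A@np.linalg.inv(X);print(H.round(4),bot.observe()["qpos"].round(2))
L=pose([.527,-.05,.028],Ro.from_euler('x',-np.pi/2))@X;rows(A,L,6)
ims=[]
for c in["scene","side"]:
    f=bot.grab_frame(c);im=f["img"].copy()
    P=np.array([[a,b,z,1] for a in(-.024,.024) for b in(-.024,.024) for z in(-.033,.033)])@H.T
    for u,v in proj(f,P[:,:3]): cv2.circle(im,(int(round(u)),int(round(v))),1,(255,0,0),-1)
    u,v=proj(f,H[:3,3])[0].astype(int);im=im[v-60:v+60,u-80:u+80]
    ims.append(cv2.resize(im,(400,300)))
cv2.imwrite("pics/f.png",np.hstack(ims)[:,:,::-1])
```

```text
[[ 9.999e-01 -1.220e-02  1.000e-03  5.245e-01]
 [-1.000e-04  7.540e-02  9.972e-01 -4.790e-02]
 [-1.220e-02 -9.971e-01  7.540e-02  9.600e-02]
 [ 0.000e+00  0.000e+00  0.000e+00  1.000e+00]] [-0.44  0.7   0.01  1.91  0.75  1.03 -0.99]
6 rows: xyz [0.0072, 0.0005, 0.0086] twist [-0.0015, -0.0126, 0.0013]
```

View pics/f.png

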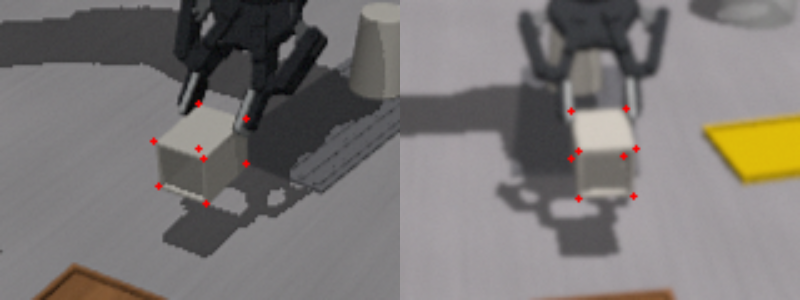

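The box is held, lying level to within about 4°, with its mouth toward -y (visible in the left crop). I'll lower it to just above the table and correct the tilt.

Emit:
{"fn": "apply_moves", "kwargs": {"claw": [0.04, 0.04, 0.04, 0.04, 0.04, 0.04, 0.04, 0.04], "xyz": [[0.0072, 0.0005, 0.0086], [0.0072, 0.0005, 0.0086], [0.0072, 0.0005, 0.0086], [0.0072, 0.0005, 0.0086], [0.0072, 0.0005, 0.0086], [0.0072, 0.0005, 0.0086], [0, 0, 0], [0, 0, 0]], "twist": [[-0.0015, -0.0126, 0.0013], [-0.0015, -0.0126, 0.0013], [-0.0015, -0.0126, 0.0013], [-0.0015, -0.0126, 0.0013], [-0.0015, -0.0126, 0.0013], [-0.0015, -0.0126, 0.0013], [0, 0, 0], [0, 0, 0]]}}

```text
clock: 9.25
position: [0.5286, -0.0655, 0.0173]
tool_rot: [3.137, 0.789, 1.566]
force: [0.2, -0.4, -1.3]
grip_width: 0.0466
finger_force: 37.3
```

Run:
```python
from h import *
X=np.load("X1.npy");A=cur();H=A@np.linalg.inv(X);print(H.round(4),bot.observe()["force"])
rows(A,pose([H[0,3],H[1,3],.0245],Ro.from_euler('x',-np.pi/2))@X,3)
```

```text
[[ 1.000e+00  5.000e-04  2.400e-03  5.276e-01]
 [-2.400e-03 -1.900e-03  1.000e+00 -5.200e-02]
 [ 5.000e-04 -1.000e+00 -1.900e-03  2.820e-02]
 [ 0.000e+00  0.000e+00  0.000e+00  1.000e+00]] [ 0.18640102 -0.36896807 -1.33783696]
3 rows: xyz [0.0009, 0.0, 0.0009] twist [-0.0005, 0.0007, -0.0007]
```

Emit:
{"fn": "apply_moves", "kwargs": {"claw": [0.04, 0.04, 0.04, 0.04], "xyz": [[0.0009, 0, 0.0009], [0.0009, 0, 0.0009], [0.0009, 0, 0.0009], [0, 0, 0]], "twist": [[0, 0, 0], [0, 0, 0], [0, 0, 0], [0, 0, 0]]}}

```text
clock: 9.65
position: [0.5289, -0.0655, 0.0139]
tool_rot: [3.135, 0.789, 1.565]
force: [0.1, 0.7, 0.8]
grip_width: 0.0471
finger_force: 37.5
```

Emit:
{"fn": "apply_moves", "kwargs": {"claw": [0.04, 0.04], "xyz": [[0.0005, 0, 0.0005], [0, 0, 0]], "twist": [[0, 0, 0], [0, 0, 0]]}}

```text
clock: 9.85
position: [0.5291, -0.0655, 0.0138]
tool_rot: [3.135, 0.789, 1.564]
force: [-1.6, 4.1, 12.0]
grip_width: 0.0469
finger_force: 38.5
```

It's in contact with the table. I'll open the gripper and back off along the tool axis.

Emit:
{"fn": "apply_moves", "kwargs": {"claw": [0.06, 0.085, 0.085, 0.085, 0.085, 0.085, 0.085, 0.085, 0.085, 0.085, 0.085, 0.085, 0.085], "xyz": [[0, 0, 0], [0, 0, 0], [0, 0, 0], [0, 0, 0], [0, 0, -0.01], [0, 0, -0.025], [0, 0, -0.025], [0, 0, -0.025], [0, 0, -0.025], [0, 0, -0.025], [0, 0, -0.025], [0, 0, 0], [0, 0, 0]], "twist": [[0, 0, 0], [0, 0, 0], [0, 0, 0], [0, 0, 0], [0, 0, 0], [0, 0, 0], [0, 0, 0], [0, 0, 0], [0, 0, 0], [0, 0, 0], [0, 0, 0], [0, 0, 0], [0, 0, 0]]}}

```text
clock: 11.15
position: [0.5285, 0.0484, 0.126]
tool_rot: [3.135, 0.788, 1.565]
force: [0.4, -0.3, 0.1]
grip_width: 0.085
finger_force: 0.0
```

Run:
```python
from h import *
ims=[]
for c in["scene","side","wrist"]:
    f=bot.grab_frame(c);im=f["img"].copy()
    print(bot.find_in(c,"holder_center")[:1])
    P=np.array([[.5285+a,-.052+b,z] for a in(-.024,.024) for b in(-.033,.033) for z in(0,.048)])
    for u,v in proj(f,P): cv2.circle(im,(int(round(u)),int(round(v))),1,(255,0,0),-1)
    u,v=proj(f,[.5285,-.052,.024])[0].astype(int)
    if c!="wrist": im=im[v-50:v+50,u-44:u+44]
    else: im=im[max(v-100,0):v+100,max(0,u-88):u+88]
    ims.append(cv2.resize(im,(264,300)))
cv2.imwrite("pics/g.png",np.hstack(ims)[:,:,::-1])
A=cur();g=[.5285,-.052,.030]
B=pose([.5285,-.08,.26],tool(np.pi/2,0));rows(A,B,10);rows(B,tcp(g,np.pi/4,.09),10);print(A[:3,3])
```

```text
[{'position': [0.5348, -0.0609, 0.0313], 'score': 0.59}]
[{'position': [0.5307, -0.0624, 0.0276], 'score': 0.93}]
[{'position': [0.5303, -0.0226, 0.0423], 'score': 0.83}]
10 rows: xyz [-0.0177, 0.0001, -0.007] twist [0.0002, 0.0789, -0.0004]
10 rows: xyz [-0.0085, 0.0, 0.0165] twist [0.0, 0.0785, -0.0]
[0.52828832 0.04743597 0.12549573]
```

View pics/g.png

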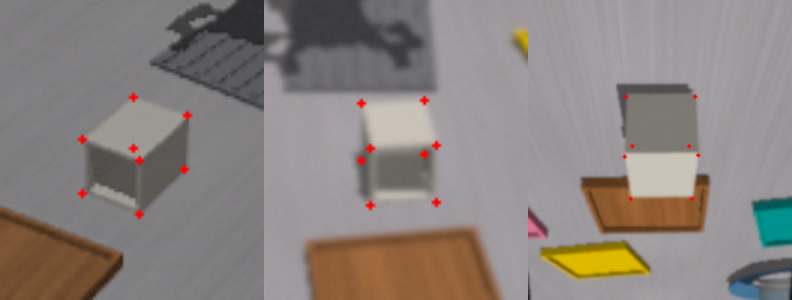

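The holder is lying flat and released, mouth toward -y, within about 2 mm of the model. Next I'll go over it to the other side.

Emit:
{"fn": "apply_moves", "kwargs": {"claw": [0.085, 0.085, 0.085, 0.085, 0.085, 0.085, 0.085, 0.085, 0.085, 0.085, 0.085, 0.085, 0.085, 0.085, 0.085, 0.085, 0.085, 0.085, 0.085, 0.085], "xyz": [[-0.0177, 0, -0.007], [-0.0177, 0, -0.007], [-0.0177, 0, -0.007], [-0.0177, 0, -0.007], [-0.0177, 0, -0.007], [-0.0177, 0, -0.007], [-0.0177, 0, -0.007], [-0.0177, 0, -0.007], [-0.0177, 0, -0.007], [-0.0177, 0, -0.007], [-0.0085, 0, 0.0165], [-0.0085, 0, 0.0165], [-0.0085, 0, 0.0165], [-0.0085, 0, 0.0165], [-0.0085, 0, 0.0165], [-0.0085, 0, 0.0165], [-0.0085, 0, 0.0165], [-0.0085, 0, 0.0165], [-0.0085, 0, 0.0165], [-0.0085, 0, 0.0165]], "twist": [[0, 0.0789, 0], [0, 0.0789, 0], [0, 0.0789, 0], [0, 0.0789, 0], [0, 0.0789, 0], [0, 0.0789, 0], [0, 0.0789, 0], [0, 0.0789, 0], [0, 0.0789, 0], [0, 0.0789, 0], [0, 0.0785, 0], [0, 0.0785, 0], [0, 0.0785, 0], [0, 0.0785, 0], [0, 0.0785, 0], [0, 0.0785, 0], [0, 0.0785, 0], [0, 0.0785, 0], [0, 0.0785, 0], [0, 0.0785, 0]]}}

```text
clock: 13.45
position: [0.5283, -0.1025, 0.0797]
tool_rot: [3.136, -0.788, 1.572]
force: [0.6, -0.6, -0.5]
grip_width: 0.0851
finger_force: 0.0
```

Emit:
{"fn": "apply_moves", "kwargs": {"claw": [0.085, 0.085], "xyz": [[0, 0, 0], [0, 0, 0]], "twist": [[0, 0, 0], [0, 0, 0]]}}

```text
clock: 13.65
position: [0.5283, -0.102, 0.0805]
tool_rot: [3.137, -0.785, 1.572]
force: [0.8, 0.7, 1.3]
grip_width: 0.0851
finger_force: 0.0
```

Run:
```python
from h import *
A=cur();g=[.5287,-.050,.030]
rows(A,tcp(g,np.pi/4,.085),3);rows(tcp(g,np.pi/4,.085),tcp(g,np.pi/4),6)
f=bot.grab_frame("wrist");im=f["img"].copy()
P=np.array([[.5287+a,-.050+b,z] for a in(-.024,.024) for b in(-.033,.033) for z in(0,.048)])
for u,v in proj(f,P): cv2.circle(im,(int(round(u)),int(round(v))),1,(255,0,0),-1)
cv2.imwrite("pics/i.png",cv2.resize(im,(800,600))[:,:,::-1])
```

```text
3 rows: xyz [0.0003, 0.0001, 0.0022] twist [0.0013, 0.0003, 0.0003]
6 rows: xyz [0.0, -0.0, 0.0142] twist [0.0, 0.0, -0.0]
```

View pics/i.png

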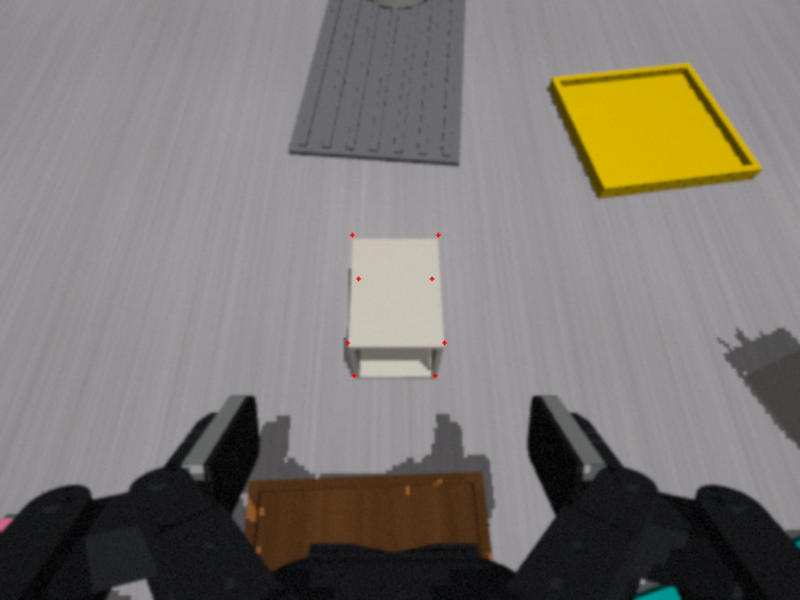

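The overlay fits and the open mouth faces the gripper. I'll advance and grip.

Emit:
{"fn": "apply_moves", "kwargs": {"claw": [0.085, 0.085, 0.085, 0.085, 0.085, 0.085, 0.085, 0.085, 0.04, 0.04, 0.04, 0.04, 0.04, 0.04, 0.04], "xyz": [[0.0003, 0, 0.0022], [0.0003, 0, 0.0022], [0.0142, 0, 0.0142], [0, 0, 0], [0, 0, 0], [0, 0, 0], [0, 0, 0], [0, 0, 0], [0, 0, 0], [0, 0, 0], [0, 0, 0], [0, 0, 0], [0, 0, 0], [0, 0, 0], [0, 0, 0]], "twist": [[0.0013, 0, 0], [0.0013, 0, 0], [0, 0, 0], [0, 0, 0], [0, 0, 0], [0, 0, 0], [0, 0, 0], [0, 0, 0], [0, 0, 0], [0, 0, 0], [0, 0, 0], [0, 0, 0], [0, 0, 0], [0, 0, 0], [0, 0, 0]], "force": 35}}

```text
clock: 15.2
position: [0.5285, -0.0783, 0.0779]
tool_rot: [3.138, -0.785, 1.573]
force: [-0.4, 0.2, -0.3]
grip_width: 0.0397
finger_force: 0.0
```

I wrote those rows wrongly: the fingers closed in the air above the holder and touched nothing (0 N). I'll reopen, shift back onto the approach line, then advance 73 mm and grip.

Emit:
{"fn": "apply_moves", "kwargs": {"claw": [0.085, 0.085, 0.085, 0.085, 0.085, 0.085, 0.085, 0.085, 0.085, 0.085, 0.085, 0.085, 0.085], "xyz": [[0, 0, 0], [0, 0, 0], [0, 0, 0], [0, 0, 0], [-0.007, 0, 0], [-0.007, 0, 0], [0, 0, 0.012], [0, 0, 0.012], [0, 0, 0.012], [0, 0, 0.012], [0, 0, 0.012], [0, 0, 0.012], [0, 0, 0]], "twist": [[0, 0, 0], [0, 0, 0], [0, 0, 0], [0, 0, 0], [0, 0, 0], [0, 0, 0], [0, 0, 0], [0, 0, 0], [0, 0, 0], [0, 0, 0], [0, 0, 0], [0, 0, 0], [0, 0, 0]]}}

```text
clock: 16.5
position: [0.5279, -0.0355, 0.0162]
tool_rot: [3.14, -0.787, 1.574]
force: [-0.8, 0.3, 0.8]
grip_width: 0.085
finger_force: 0.0
```

Emit:
{"fn": "apply_moves", "kwargs": {"claw": [0.04, 0.04, 0.04, 0.04, 0.04, 0.04, 0.04], "xyz": [[0, 0, 0], [0, 0, 0], [0, 0, 0], [0, 0, 0], [0, 0, 0], [0, 0, 0], [0, 0, 0]], "twist": [[0, 0, 0], [0, 0, 0], [0, 0, 0], [0, 0, 0], [0, 0, 0], [0, 0, 0], [0, 0, 0]], "force": 35}}

```text
clock: 17.2
position: [0.5289, -0.0379, 0.0175]
tool_rot: [3.137, -0.785, 1.573]
force: [-1.8, -3.1, 4.9]
grip_width: 0.0464
finger_force: 35.1
```

Run:
```python
from h import *
A=cur();H=pose([.528,-.050,.024],Ro.from_euler('x',-np.pi/2));X=np.linalg.inv(H)@A;np.save("X2.npy",X)
U=lambda y,z,a:pose([.522,y,z],Ro.from_euler('x',a))@X
L=pose([.528,-.05,.084],Ro.from_euler('x',-np.pi/2))@X
rows(A,L,5);rows(L,U(-.198,.084,-np.pi/2),7);rows(U(-.198,.084,-np.pi/2),U(-.198,.084,-np.pi),14)
```

```text
5 rows: xyz [0.0085, 0.0, -0.0085] twist [0.0, 0.0, 0.0]
7 rows: xyz [-0.015, -0.0008, -0.0149] twist [0.0, 0.0, 0.0]
14 rows: xyz [-0.0015, -0.0, 0.0004] twist [0.0002, -0.1122, -0.0003]
```

Emit:
{"fn": "apply_moves", "kwargs": {"claw": [0.04, 0.04, 0.04, 0.04, 0.04, 0.04, 0.04, 0.04, 0.04, 0.04, 0.04, 0.04, 0.04], "xyz": [[0.0085, 0, -0.0085], [0.0085, 0, -0.0085], [0.0085, 0, -0.0085], [0.0085, 0, -0.0085], [0.0085, 0, -0.0085], [-0.015, -0.0008, -0.015], [-0.015, -0.0008, -0.015], [-0.015, -0.0008, -0.015], [-0.015, -0.0008, -0.015], [-0.015, -0.0008, -0.015], [-0.015, -0.0008, -0.015], [-0.015, -0.0008, -0.015], [0, 0, 0]], "twist": [[0, 0, 0], [0, 0, 0], [0, 0, 0], [0, 0, 0], [0, 0, 0], [0, 0, 0], [0, 0, 0], [0, 0, 0], [0, 0, 0], [0, 0, 0], [0, 0, 0], [0, 0, 0], [0, 0, 0]]}}

```text
clock: 18.5
position: [0.5226, -0.1889, 0.0772]
tool_rot: [3.139, -0.783, 1.57]
force: [-0.1, 0.5, -0.6]
grip_width: 0.0463
finger_force: 36.1
```

Emit:
{"fn": "apply_moves", "kwargs": {"claw": [0.04, 0.04, 0.04, 0.04, 0.04, 0.04, 0.04, 0.04, 0.04, 0.04, 0.04, 0.04, 0.04, 0.04, 0.04], "xyz": [[-0.0015, 0, 0.0004], [-0.0015, 0, 0.0004], [-0.0015, 0, 0.0004], [-0.0015, 0, 0.0004], [-0.0015, 0, 0.0004], [-0.0015, 0, 0.0004], [-0.0015, 0, 0.0004], [-0.0015, 0, 0.0004], [-0.0015, 0, 0.0004], [-0.0015, 0, 0.0004], [-0.0015, 0, 0.0004], [-0.0015, 0, 0.0004], [-0.0015, 0, 0.0004], [-0.0015, 0, 0.0004], [0, 0, 0]], "twist": [[0, -0.1122, 0], [0, -0.1122, 0], [0, -0.1122, 0], [0, -0.1122, 0], [0, -0.1122, 0], [0, -0.1122, 0], [0, -0.1122, 0], [0, -0.1122, 0], [0, -0.1122, 0], [0, -0.1122, 0], [0, -0.1122, 0], [0, -0.1122, 0], [0, -0.1122, 0], [0, -0.1122, 0], [0, 0, 0]]}}

```text
clock: 20.0
position: [0.5223, -0.1996, 0.0671]
tool_rot: [-3.134, 0.744, 1.583]
force: [0.1, 0.4, -1.0]
grip_width: 0.0463
finger_force: 36.2
```

Run:
```python
from h import *
X=np.load("X2.npy");A=cur();H=A@np.linalg.inv(X);print(H.round(4),bot.observe()["qpos"].round(2))
rows(A,pose([.518,-.199,.043],Ro.from_euler('x',-np.pi))@X,5)
ims=[]
for c in["scene","side"]:
    f=bot.grab_frame(c);im=f["img"].copy()
    P=np.array([[a,b,z,1] for a in(-.024,.024) for b in(-.024,.024) for z in(-.033,.033)])@H.T
    for u,v in proj(f,P[:,:3]): cv2.circle(im,(int(round(u)),int(round(v))),1,(255,0,0),-1)
    T=np.array([[.517+a,-.199+b,.011] for a in(-.06,.06) for b in(-.06,.06)])
    for u,v in proj(f,T): cv2.circle(im,(int(round(u)),int(round(v))),1,(0,255,0),-1)
    u,v=proj(f,H[:3,3])[0].astype(int);im=im[v-60:v+60,u-80:u+80]
    ims.append(cv2.resize(im,(400,300)))
cv2.imwrite("pics/j.png",np.hstack(ims)[:,:,::-1])
```

```text
[[ 1.      0.0034 -0.0066  0.5215]
 [ 0.0037 -0.9991  0.0416 -0.1937]
 [-0.0064 -0.0417 -0.9991  0.0794]
 [ 0.      0.      0.      1.    ]] [-0.68  0.87  0.69  2.03  0.44  0.55 -0.55]
5 rows: xyz [0.0041, -0.0007, 0.006] twist [-0.0004, -0.0083, 0.0014]
```

View pics/j.png

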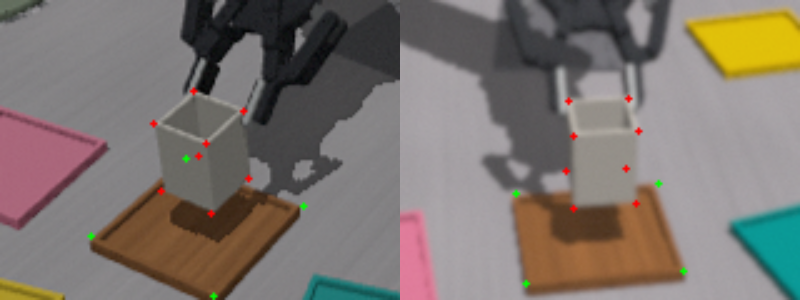

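The holder is mouth up over the wooden tray. I'll level it and lower to just above the floor.

Emit:
{"fn": "apply_moves", "kwargs": {"claw": [0.04, 0.04, 0.04, 0.04, 0.04, 0.04, 0.04], "xyz": [[0.0041, -0.0007, 0.006], [0.0041, -0.0007, 0.006], [0.0041, -0.0007, 0.006], [0.0041, -0.0007, 0.006], [0.0041, -0.0007, 0.006], [0, 0, 0], [0, 0, 0]], "twist": [[-0.0004, -0.0083, 0.0014], [-0.0004, -0.0083, 0.0014], [-0.0004, -0.0083, 0.0014], [-0.0004, -0.0083, 0.0014], [-0.0004, -0.0083, 0.0014], [0, 0, 0], [0, 0, 0]]}}

```text
clock: 20.8
position: [0.5183, -0.2099, 0.0334]
tool_rot: [3.136, 0.782, 1.562]
force: [0.3, 0.3, -0.8]
grip_width: 0.0463
finger_force: 36.2
```

Run:
```python
from h import *
X=np.load("X2.npy");A=cur();H=A@np.linalg.inv(X);print(H.round(4),bot.observe()["force"])
rows(A,pose([H[0,3],H[1,3],.039],Ro.from_euler('x',-np.pi))@X,3)
```

```text
[[ 1.     -0.008   0.0035  0.5174]
 [-0.008  -1.      0.0034 -0.2035]
 [ 0.0035 -0.0035 -1.      0.0455]
 [ 0.      0.      0.      1.    ]] [ 0.26929507  0.25796601 -0.76595832]
3 rows: xyz [0.0015, -0.0, 0.0015] twist [-0.0011, -0.0011, -0.0027]
```

Emit:
{"fn": "apply_moves", "kwargs": {"claw": [0.04, 0.04, 0.04, 0.04], "xyz": [[0.0015, 0, 0.0015], [0.0015, 0, 0.0015], [0.0012, 0, 0.0012], [0, 0, 0]], "twist": [[-0.001, -0.001, -0.0027], [-0.001, -0.001, -0.0027], [-0.001, -0.001, -0.0027], [0, 0, 0]]}}

```text
clock: 21.2
position: [0.5184, -0.2096, 0.0274]
tool_rot: [3.141, 0.785, 1.573]
force: [-0.4, 0.1, -1.4]
grip_width: 0.0464
finger_force: 36.2
```

Emit:
{"fn": "apply_moves", "kwargs": {"claw": [0.04, 0.04], "xyz": [[0.0005, 0, 0.0005], [0, 0, 0]], "twist": [[0, 0, 0], [0, 0, 0]]}}

```text
clock: 21.4
position: [0.5184, -0.2097, 0.0268]
tool_rot: [3.14, 0.785, 1.573]
force: [-0.9, -0.1, -1.2]
grip_width: 0.0463
finger_force: 36.2
```

Emit:
{"fn": "apply_moves", "kwargs": {"claw": [0.04, 0.04], "xyz": [[0.0006, 0, 0.0006], [0, 0, 0]], "twist": [[0, 0, 0], [0, 0, 0]]}}

```text
clock: 21.6
position: [0.5185, -0.2097, 0.0259]
tool_rot: [3.14, 0.785, 1.573]
force: [-0.1, 0.4, -1.0]
grip_width: 0.0461
finger_force: 36.2
```

Emit:
{"fn": "apply_moves", "kwargs": {"claw": [0.04, 0.04], "xyz": [[0.0004, 0, 0.0004], [0, 0, 0]], "twist": [[0, 0, 0], [0, 0, 0]]}}

```text
clock: 21.8
position: [0.5185, -0.2097, 0.0254]
tool_rot: [3.14, 0.785, 1.573]
force: [0.6, 0.4, -1.3]
grip_width: 0.0465
finger_force: 36.2
```

Emit:
{"fn": "apply_moves", "kwargs": {"claw": [0.04, 0.04], "xyz": [[0.0006, 0, 0.0006], [0, 0, 0]], "twist": [[0, 0, 0], [0, 0, 0]]}}

```text
clock: 22.0
position: [0.5187, -0.2098, 0.0249]
tool_rot: [3.14, 0.785, 1.573]
force: [0.8, 3.6, 6.2]
grip_width: 0.0463
finger_force: 36.9
```

Emit:
{"fn": "apply_moves", "kwargs": {"claw": [0.04, 0.04], "xyz": [[0.0005, 0, 0.0005], [0, 0, 0]], "twist": [[0, 0, 0], [0, 0, 0]]}}

```text
clock: 22.2
position: [0.5189, -0.2099, 0.0247]
tool_rot: [3.14, 0.786, 1.572]
force: [0.0, 8.0, 16.3]
grip_width: 0.0462
finger_force: 37.6
```

It's in contact with the tray floor. I'll release and retreat.

Emit:
{"fn": "apply_moves", "kwargs": {"claw": [0.055, 0.07, 0.085, 0.085, 0.085, 0.085, 0.085, 0.085, 0.085, 0.085, 0.085, 0.085, 0.085, 0.085], "xyz": [[0, 0, 0], [0, 0, 0], [0, 0, 0], [0, 0, 0], [0, 0, 0], [0, 0, -0.01], [0, 0, -0.02], [0, 0, -0.025], [0, 0, -0.025], [0, 0, -0.025], [0, 0, -0.025], [0, 0, -0.025], [0, 0, 0], [0, 0, 0]], "twist": [[0, 0, 0], [0, 0, 0], [0, 0, 0], [0, 0, 0], [0, 0, 0], [0, 0, 0], [0, 0, 0], [0, 0, 0], [0, 0, 0], [0, 0, 0], [0, 0, 0], [0, 0, 0], [0, 0, 0], [0, 0, 0]]}}

```text
clock: 23.6
position: [0.5181, -0.0997, 0.1337]
tool_rot: [3.14, 0.784, 1.573]
force: [-1.0, -1.4, 0.0]
grip_width: 0.0846
finger_force: 0.0
```

Run:
```python
from h import *
f=bot.grab_frame("scene");g=bot.grab_frame("side")
cv2.imwrite("pics/k.png",np.hstack([cv2.resize(x["img"],(400,300),interpolation=3) for x in(f,g)])[:,:,::-1])
```

```text
(no output)
```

View pics/k.png

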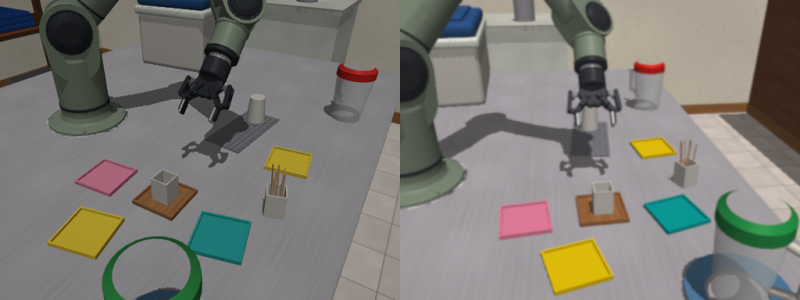

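The holder stands upright in the wooden tray at (165,187) left and (602,197) right. The tumbler and pot haven't moved and the gripper is clear, so I'll hand in.

```bash
python3 -c "
from workcell import bot
print(bot.job_done())"
```

```text
the job is handed in; nothing more can be done
None
```

The holder now stands mouth up in the wooden tray; I laid it on its side and let go half-way, left the tumbler and pot where they were, and handed the job in at about 24 s; one grip row was mistyped and closed on air, with no contact measured.

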